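# Change the rework bench over to its backup feed

## Task

Change the bench over from its mains feed to its backup feed: flip the switch with the T-bar handle fully off (lever leaning to the robot's right, towards the raised ring), and only then flip the switch with the ball handle fully on (lever leaning to the robot's left, towards the raised bar). Leave the switch with the flat paddle handle switched on as it is.

Things in the scene. Friction and masses are not known exactly. Their poses are not given: they have to be found in the camera images.
- tbar_switch: mains feed switch: grey housing, 62 x 98 x 72 mm high on a 78 x 108 mm foot. Origin: centre of its underside; x away from the robot, y to the robot's left (askew up to 0.25 rad), z up. The lever on top turns about x, 66 mm over the origin: a 9 mm stem and, 70 mm from the hinge, a black crossbar along x, 56 mm long, 15 thick. Raised bar marks the on end (+y), ring the off end (-y)
- tbar_switch_lever (a joint): lever of the T-bar switch, rad: 0 = off, leaning 0.45 rad from upright towards -y of its switch; 0.9 = on, leaning 0.45 rad towards +y; 0.45 is upright. Starts on. Its weighted handle makes it topple to the nearer end stop once clearly past upright (by 0.15 rad) and stay there; pushing it over takes under 1 N
- ball_switch: backup feed switch: same housing, frame, hinge and stem as tbar_switch, but the lever ends in a black ball 26 mm across, its centre 70 mm from the hinge. The three switches are fixed in a row, about 0.16 m apart, in any order, on a 6 mm aluminium panel, and differ only in the handle
- ball_switch_lever (a joint): lever of the ball switch, same values and weight as the T-bar lever (0 = off, 0.9 = on). Starts off
- paddle_switch: switch of another circuit, to be left on: same housing, frame and hinge, but the lever ends in a flat black paddle 26 mm wide along x, 8 mm thick and 40 mm long, reaching 78 mm from the hinge. Close behind the switches stand a drawer cabinet 172 mm and a fume extractor 260 mm high; to their right a microscope and a lamp, which the tool clears at z = 0.6 m, 0.43 m from the base axis
- paddle_switch_lever (a joint): lever of the paddle switch, same values (0 = off, 0.9 = on). Starts on and must stay on

How it is judged:
By the outcome, as a careful person would: the job done as asked, in the order asked, and still so for the second after the job is handed in, with the robot touching nothing.
It also fails if it takes over 45 s, if anything falls off the work surface, if the arm or the gripper's body presses on something with over 40 N, if the wrist force passes 120 N, or if a joint passes its speed limit or range.

## Robot

A 6-joint arm with a two-finger parallel gripper is mounted at the origin on the work surface; the furniture and walls round the work are solid. World frame = base frame: x ahead of the robot, y to its left, z up, the work surface at z = 0. Lengths are in m, angles in rad, forces in N, time in s.
With the tool pointing down it reaches from about 0.225 to 0.875 m from the base axis. Payload 3.4 kg.
Tool frame: the origin (TCP) lies on the centre line of the jaws, within the pads' length; the fingertips stand 22 mm ahead of it and the grasp point (between the pads) lies 3 mm ahead of it; z points along the fingers, y is the line along which they close (so a half turn about z gives the same grasp; the last joint's range is limited). The gripper opens to 85 mm and grips with 20 to 120 N. Pads are 22 mm wide; open, the fingers measure 114 mm over their backs; the gripper's body (76 mm by 85 mm) begins 54 mm behind the grasp point. The pads swing forward as they close: fully open they stand 13 mm farther back than shut.
Start: joints at [1.224, 0.276, 1.505, -0, 1.361, -0.121], TCP at [0.129, 0.56, 0.253] pointing down, gripper open.
Joint ranges: [-2.89, 2.89], [-0.75, 2.08], [0.22, 2.7], [-1.18, 4.32], [0.11, 2.71], [-2.7, 2.7]. Speed limits (rad/s): [2.57, 2.57, 3.14, 3.14, 3.14, 3.14].

## Interface

Orientations are given as a unit quaternion [w, x, y, z].
In Python, from rig import manip, eyes gives the robot as it stands (manip), with the cameras (eyes).
- The arm moves only by the tool send_path, called after "Emit:" as a command line: name --argument value ..., lists and objects as JSON in quotes. Schema: {"type":"object","properties":{"deltas":{"type":"string"},"jaw":{"type":"number"},"force":{"type":"number"},"only":{"type":"string"},"quiet":{"type":"boolean"},"lines":{"type":"string"}},"required":["deltas"],"additionalProperties":false}. deltas is a string of 1 to 5 rows, one to a line, with the numbers parted by commas; each row has 4 numbers: dx, dy, dz in m, then a turn about the tool's z in rad; each row shifts and turns the commanded pose from where the row before left it, along the tool's axes as they then stand; what a row does not reach is not made up. A row lasts 1/12 s, in which the tool goes at most 0.0417 m and 0.125 rad, less where a joint would pass 70% of its speed; a pose out of reach is approached as far as the arm can. jaw is the finger opening in m, set as the call begins (left out keeps the last). The fingers move at their own pace and stop on an object; force is the grip in N (left out, the last holds). Time passes only in rows, so rows that do not move let the fingers close. The tool returns the time, the measured TCP pose, the force, the opening and the grip force at its end. only (a regular expression) keeps the lines of the reply that match it, lines (a string "A,B") keeps lines A to B, and quiet returns only ok. Input that does not fit is refused with a message, and nothing moves.
- manip.get_state(): the state, without advancing time (a new reading comes with each control period).
- eyes.get_image(name): name is "scene" or "top"; returns a dict with "img" (384x512x3 uint8, red, green, blue), "camera_matrix" (3x3 intrinsics, pixels), "T" (4x4, takes a point from camera to world coordinates). Camera axes: x right, y down, z forward; pixel columns grow to the right and rows downward; lengths in m; the calibration is good to about 2 mm. A picture is of the moment at which its call begins. There is no depth.
- manip.sign_off(): hands the job in; it is judged then, once.
The state is a dict: "clock": time; "qpos": joint angles; "qd": joint speeds; "effort": joint torques, N m; "position": TCP position; "ee_rot": TCP orientation; "contact_force": force on the tool from outside, world axes, zero at the start; "moment": the same for the moment, N m; "width": finger opening in m; "gripper_force": force on a finger pad.
Only numpy, scipy, OpenCV 4.12 (cv2) and the standard library are available. Lean on these libraries where they do the work, as an engineer would, in place of code of your own. Each camera call takes 0.05 s, during which the arm holds its last target. There are 200 camera calls.

## Working session

There is one attempt and no reset: what is moved stays moved. The work goes in short steps, Python scripts to look and compute and a tool call to move; the robot and the scene stay as the last step left them, time stands still between calls to the robot, and variables do not carry over. Pictures are saved under pics/ and viewed, at most 10 in all, crops included, and the job is handed in when it is done.

```bash
mkdir -p pics; ls
```

Run:
```python
from rig import manip, eyes
import cv2,numpy as np
for n in("scene","top"):
    d=eyes.get_image(n);cv2.imwrite(f"pics/{n}0.png",d["img"][:,:,::-1]);print(d["camera_matrix"],d["T"])
    np.savez(f"{n}.npz",K=d["camera_matrix"],T=d["T"])
s=manip.get_state();print(s["clock"],s["position"],s["ee_rot"],s["width"])
```

```text
pics
rig.py
[[434.5091222    0.         249.17541794]
 [  0.         434.5091222  198.69313288]
 [  0.           0.           1.        ]] [[-0.9773179  -0.17683483  0.11652969  0.32471327]
 [-0.2115753   0.83932567 -0.50076773  0.5996887 ]
 [-0.00925318 -0.51406407 -0.85770188  0.80346432]
 [ 0.          0.          0.          1.        ]]
[[358.89042607   0.         257.34515883]
 [  0.         358.89042607 186.21581895]
 [  0.           0.           1.        ]] [[-0.01795709 -0.99164161  0.1277672   0.31106745]
 [-0.99976245  0.01938724  0.00995851  0.18515996]
 [-0.01235233 -0.12755802 -0.99175419  0.90942963]
 [ 0.          0.          0.          1.        ]]
0.1 [0.1285769  0.55998378 0.25252072] [-2.03357873e-04  1.12663887e-01  9.93632811e-01 -8.02922186e-04] 0.08537288569333745
```

View pics/scene0.png

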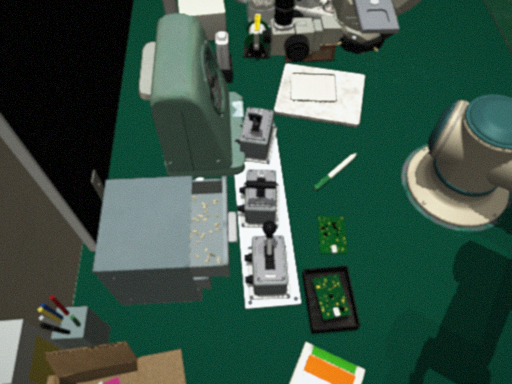

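View pics/top0.png

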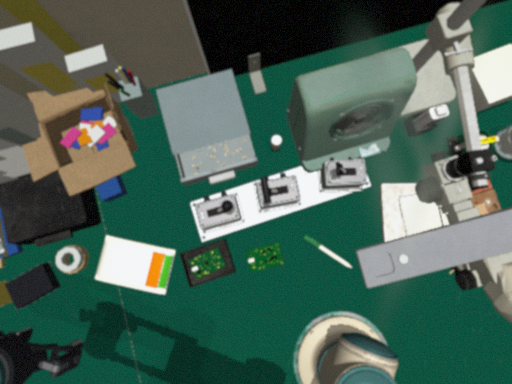

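The scene view has the ball switch at about (268,262), the T-bar switch at (261,195) and the paddle switch at (257,132). In the top view they are at about (218,209), (275,190) and (345,172). I'll enlarge these areas.

Run:
```python
import cv2,numpy as np
a=cv2.imread("pics/scene0.png")[95:310,225:315];b=cv2.imread("pics/top0.png")[145:245,185:385]
cv2.imwrite("pics/c1.png",cv2.resize(a,None,fx=2.75,fy=2.75,interpolation=2) )
cv2.imwrite("pics/c2.png",cv2.resize(b,None,fx=4,fy=4,interpolation=2))
```

```text
(no output)
```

View pics/c1.png

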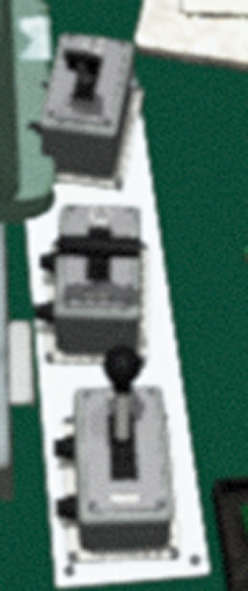

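View pics/c2.png

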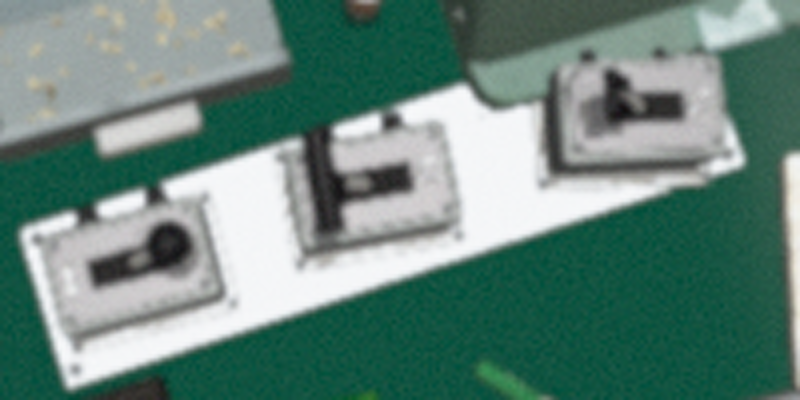

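The crops show the ball at scene (269,227.7) and top (227,205.5). The crossbar centre is at scene (261.4,184.1) and top (265.5,190.3), and the paddle tip is at scene (255,117.5) and top (339,165). Next I triangulate these.

Create h.py:
```python
import numpy as np,cv2
C={n:np.load(f"{n}.npz") for n in("scene","top")}
P={n:c["K"]@np.linalg.inv(c["T"])[:3] for n,c in C.items()}
def tri(s,t):
    X=cv2.triangulatePoints(P["scene"],P["top"],np.array(s,float).reshape(2,1),np.array(t,float).reshape(2,1))[:,0];X=X[:3]/X[3]
    return X,[np.linalg.norm((P[n]@np.r_[X,1])[:2]/(P[n]@np.r_[X,1])[2]-u) for n,u in(("scene",s),("top",t))]
def ray(n,u,z):
    c=C[n];d=c["T"][:3,:3]@np.linalg.inv(c["K"])@np.r_[u,1];o=c["T"][:3,3];return o+d*(z-o[2])/d[2]
```

Run:
```python
from h import *
np.set_printoptions(precision=4,suppress=True)
s=lambda x,y:(225+(x+.5)/2.75-.5,95+(y+.5)/2.75-.5)
t=lambda x,y:(185+(x+.5)/4-.5,145+(y+.5)/4-.5)
for n,a,b in(("ball",s(121,365),t(168,242)),("barc",s(100,245),t(322,181)),("barfar",s(57,245),t(317,132)),("barnear",s(143,246),t(327,230)),("paddle",s(82,62),t(617,80)),
 ("fumecorner?",s(10,215),t(490,103))):
    print(n,*tri(a,b))
# housing top-plate corners in top view at z=.078
for n,cs in dict(ball=[(48,235),(203,197),(226,290),(78,330)],tbar=[(293,153),(443,122),(460,217),(308,250)],pad=[(560,72),(718,55),(728,148),(562,160)]).items():
    p=np.array([ray("top",t(*c),.075) for c in cs]);print(n,p.mean(0),[np.linalg.norm(p[i]-p[(i+1)%4]).round(3) for i in range(4)], [round(float(np.arctan2(*(p[i]-p[j])[[0,1]]*[-1,1])),3) for i,j in((0,1),(3,2))])
```

```text
ball [0.3705 0.2599 0.137 ] [np.float64(0.11320679914317253), np.float64(0.1322569616617528)]
barc [0.4012 0.1762 0.1389] [np.float64(0.3261150393805695), np.float64(0.40249094151279213)]
barfar [0.4295 0.1783 0.1329] [np.float64(0.09254714359280036), np.float64(0.11389267066554584)]
barnear [0.3734 0.1742 0.1437] [np.float64(0.6288196114273459), np.float64(0.7781899130193848)]
paddle [0.4508 0.0123 0.1273] [np.float64(1.8346228805924791), np.float64(2.482257708984595)]
fumecorner? [ 0.4858  0.0648 -0.0152] [np.float64(4.834430066369816), np.float64(6.24256064774957)]
ball [0.3637 0.283  0.075 ] [np.float64(0.093), np.float64(0.056), np.float64(0.089), np.float64(0.058)] [0.223, 0.245]
tbar [0.4064 0.144  0.075 ] [np.float64(0.09), np.float64(0.057), np.float64(0.091), np.float64(0.058)] [0.186, 0.195]
pad [ 0.4488 -0.0133  0.075 ] [np.float64(0.094), np.float64(0.056), np.float64(0.097), np.float64(0.052)] [0.089, 0.053]
```

Checks: the expected handle height is about 0.135 m and I measured 0.137 to 0.139 m. The housing sides come out at about 92 x 57 mm, with a yaw of about 0.2 rad. Now I close the gripper and turn the tool to line up with the row.

Emit:
send_path --deltas "0,0,0,-0.106\n0,0,0,-0.106\n0,0,0,-0.106\n0,0,0,-0.106\n0,0,0,0" --jaw 0 --force 30

```text
clock: 0.52
position: [0.1287, 0.5601, 0.2528]
ee_rot: [-0.0, -0.1, 0.995, -0.0]
contact_force: [-0.3, 0.2, 0.2]
width: 0.0254
gripper_force: 0.0
```

Add to h.py:
```python
def go(*target):
    from rig import manip, eyes
    from scipy.spatial.transform import Rotation as R
    s=manip.get_state();q=s["ee_rot"];r=R.from_quat([q[1],q[2],q[3],q[0]]).as_matrix()
    print("t",s["clock"],"pos",np.round(s["position"],4),"w",round(s["width"],4),"q6",round(s["qpos"][5],2),"F",np.round(s["contact_force"],1),"\ny axis",r[:,1].round(3),"tool d",(r.T@(np.array(target)-s["position"])).round(4))
```

```bash
python3 -c "
from h import *
go(.395,.213,.25)"
```

```text
t 0.5167 pos [0.1287 0.5601 0.2528] w 0.0254 q6 -0.55 F [-0.3  0.2  0.2] 
y axis [-0.198  0.98  -0.001] tool d [-0.1921 -0.3931  0.0031]
```

Emit:
send_path --deltas "-0.0175,-0.0357,0,0\n-0.0175,-0.0357,0,0\n-0.0175,-0.0357,0,0\n-0.0175,-0.0357,0,0\n-0.0175,-0.0357,0,0" --quiet true

```text
ok
```

Emit:
send_path --deltas "-0.0175,-0.0357,0,0\n-0.0175,-0.0357,0,0\n-0.0175,-0.0357,0,0\n-0.0175,-0.0357,0,0\n-0.0175,-0.0357,0,0" --quiet true

```text
ok
```

Emit:
send_path --deltas "-0.0175,-0.0357,0,0\n0,0,0,0\n0,0,0,0"

```text
clock: 1.6
position: [0.3958, 0.2117, 0.253]
ee_rot: [-0.0, -0.095, 0.995, 0.0]
contact_force: [-0.1, 1.2, 0.4]
width: 0.0001
gripper_force: 0.0
```

```bash
python3 -c "
from h import *
go(.395,.213,.137)"
```

```text
t 1.6 pos [0.3958 0.2117 0.253 ] w 0.0001 q6 -1.43 F [-0.1  1.2  0.4] 
y axis [-0.19   0.982  0.   ] tool d [0.0005 0.0014 0.116 ]
```

Emit:
send_path --deltas "0,0,0.03,0\n0,0,0.03,0\n0,0,0,0"

```text
clock: 1.85
position: [0.3901, 0.213, 0.1888]
ee_rot: [-0.006, -0.099, 0.995, -0.001]
contact_force: [-1.4, -0.5, -0.9]
width: -0.0002
gripper_force: 0.0
```

Run:
```python
from rig import manip, eyes
import cv2,numpy as np
a=eyes.get_image("scene")["img"][95:310,200:340,::-1];b=eyes.get_image("top")["img"][135:275,185:385,::-1]
a=cv2.resize(a,None,fx=2.75,fy=2.75,interpolation=2);b=cv2.resize(b,None,fx=2,fy=2,interpolation=2)
b=cv2.copyMakeBorder(b,0,a.shape[0]-b.shape[0],0,0,0)
cv2.imwrite("pics/d1.png",np.hstack([a,b]))
```

```text
(no output)
```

View pics/d1.png

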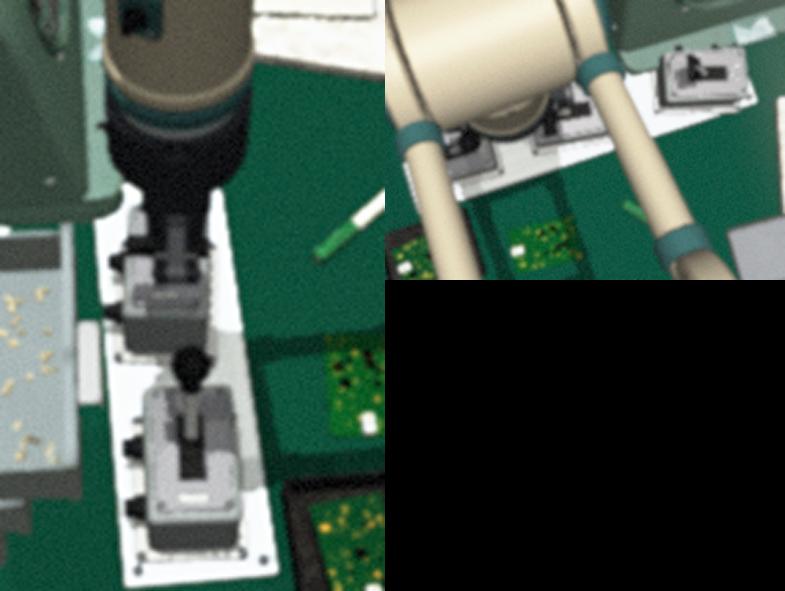

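The fingertips, at crop (178,275), sit between the crossbar (165,245) and the ball (190,368), clear of both. Next I descend.

Emit:
send_path --deltas "0,0,0.026,0\n0,0,0.026,0\n0,0,0,0\n0,0,0,0"

```text
clock: 2.28
position: [0.3948, 0.2141, 0.1422]
ee_rot: [-0.0, -0.099, 0.995, 0.0]
contact_force: [0.5, 1.0, 1.7]
width: 0.0002
gripper_force: 0.0
```

```bash
python3 -c "
from h import *
go(.401,.138,.137)"
```

```text
t 2.2833 pos [0.3948 0.2141 0.1422] w 0.0002 q6 -1.43 F [0.5 1.  1.7] 
y axis [-0.198  0.98   0.   ] tool d [ 0.0089 -0.0758  0.0052]
```

Emit:
send_path --deltas "0,-0.012,0.003,0\n0,-0.012,0,0\n0,-0.012,0,0\n0,-0.012,0,0\n0,-0.012,0,0"

```text
clock: 2.7
position: [0.4085, 0.1549, 0.1411]
ee_rot: [0.003, -0.099, 0.995, 0.0]
contact_force: [-0.2, 1.6, -0.3]
width: 0.0003
gripper_force: 0.1
```

Emit:
send_path --deltas "0,-0.01,0,0\n0,-0.006,0,0\n0,0,0,0\n0,0,0,0"

```text
clock: 3.03
position: [0.4112, 0.1406, 0.1403]
ee_rot: [0.002, -0.098, 0.995, 0.002]
contact_force: [-0.7, 4.5, 4.6]
width: 0.0003
gripper_force: 3.3
```

```bash
python3 -c "
from h import *
go(.395,.205,.137)"
```

```text
t 3.0333 pos [0.4112 0.1406 0.1403] w 0.0003 q6 -1.6 F [-0.7  4.5  4.6] 
y axis [-0.195  0.981  0.004] tool d [0.0034 0.0663 0.0036]
```

Emit:
send_path --deltas "0,0.02,0,0\n0,0.025,0,0\n0,0.015,0,0\n0,0,-0.035,0\n0,0,-0.035,0"

```text
clock: 3.45
position: [0.3966, 0.1983, 0.2087]
ee_rot: [-0.002, -0.1, 0.995, -0.0]
contact_force: [1.1, -0.2, -0.2]
width: 0.0
gripper_force: 0.0
```

Emit:
send_path --deltas "0,0,-0.035,0\n0,0,-0.02,0\n0,0,0,0\n0,0,0,0"

```text
clock: 3.78
position: [0.3987, 0.1981, 0.2653]
ee_rot: [0.002, -0.099, 0.995, 0.001]
contact_force: [-0.3, 0.9, -0.3]
width: -0.0002
gripper_force: 0.0
```

Run:
```python
from h import *
from rig import manip, eyes
a=eyes.get_image("scene")["img"][95:310,225:315,::-1];b=eyes.get_image("top")["img"][145:245,185:385,::-1]
a=cv2.resize(a,None,fx=2.75,fy=2.75,interpolation=2);b=cv2.resize(b,None,fx=2.5,fy=2.5,interpolation=2)
b=cv2.copyMakeBorder(b,0,a.shape[0]-b.shape[0],0,0,0)
cv2.imwrite("pics/d2.png",np.hstack([a,b]))
go(.376,.215,.137)
```

```text
t 3.8833 pos [0.3973 0.1975 0.2628] w 0.0003 q6 -1.46 F [-0.1  0.2 -0.2] 
y axis [-0.197  0.98   0.   ] tool d [0.0173 0.0213 0.1258]
```

View pics/d2.png

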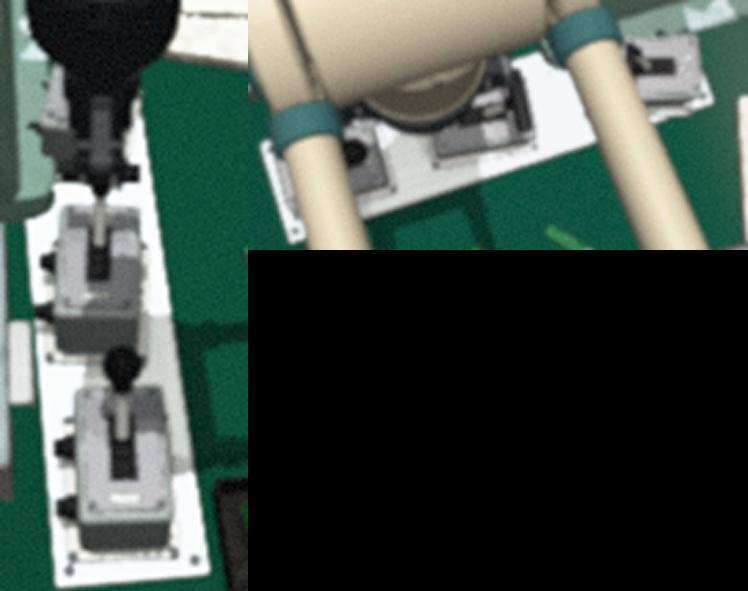

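The T-bar lever now leans to the ring end: the bar is at about (520,105) in the top crop, with the bare stem showing from the left. The ball has not moved, at (121,365) in the scene crop. Next I go down on the ball's right side.

Emit:
send_path --deltas "0.017,0.018,0.02,0\n0,0,0.035,0\n0,0,0.035,0\n0,0,0.033,0\n0,0,0,0"

```text
clock: 4.3
position: [0.3719, 0.2099, 0.1341]
ee_rot: [-0.008, -0.099, 0.995, -0.002]
contact_force: [-0.9, -0.1, -0.1]
width: -0.0003
gripper_force: 0.0
```

Emit:
send_path --deltas "0,0,0,0"

```text
clock: 4.38
position: [0.3758, 0.2112, 0.1385]
ee_rot: [-0.003, -0.099, 0.995, -0.001]
contact_force: [-0.1, -0.2, 0.6]
width: -0.0003
gripper_force: 0.0
```

```bash
python3 -c "
from h import *
go(.363,.291,.137)"
```

```text
t 4.3833 pos [0.3758 0.2112 0.1385] w -0.0003 q6 -1.42 F [-0.1 -0.2  0.6] 
y axis [-0.197  0.98  -0.001] tool d [-0.0032  0.0807  0.0014]
```

Emit:
send_path --deltas "0,0.014,0,0\n0,0.013,0,0\n0,0.012,0,0\n0,0.012,0,0\n0,0.012,0,0"

```text
clock: 4.8
position: [0.3667, 0.2749, 0.1426]
ee_rot: [0.002, -0.099, 0.995, 0.001]
contact_force: [0.3, 0.5, 0.5]
width: -0.0001
gripper_force: 0.1
```

Emit:
send_path --deltas "0,0.01,0,0\n0,0.005,0,0\n0,0,0,0\n0,0,0,0"

```text
clock: 5.13
position: [0.3626, 0.2885, 0.1409]
ee_rot: [0.0, -0.099, 0.995, 0.0]
contact_force: [-0.7, 1.2, -0.1]
width: 0.0
gripper_force: 0.0
```

```bash
python3 -c "
from h import *
go(.363,.291,.137)"
```

```text
t 5.1333 pos [0.3626 0.2885 0.1409] w 0.0 q6 -1.25 F [-0.7  1.2 -0.1] 
y axis [-0.198  0.98  -0.   ] tool d [-0.0008  0.0024  0.0039]
```

Emit:
send_path --deltas "0,-0.02,0,0\n0,-0.025,0,0\n0,0,-0.04,0\n0,0,-0.04,0\n0,0,-0.04,0"

```text
clock: 5.55
position: [0.3707, 0.2428, 0.2614]
ee_rot: [-0.001, -0.098, 0.995, -0.001]
contact_force: [0.9, 0.6, 0.6]
width: -0.0001
gripper_force: 0.0
```

Emit:
send_path --deltas "0.03,0.02,0,0\n0.03,0.025,0,0\n0.03,0.025,0,0\n0,0.04,0,0\n0,0.04,0,0"

```text
clock: 5.97
position: [0.2518, 0.3731, 0.2611]
ee_rot: [0.001, -0.098, 0.995, 0.0]
contact_force: [1.8, -0.4, -0.1]
width: 0.0001
gripper_force: 0.0
```

Emit:
send_path --deltas "0,0.04,0,0\n0,0.04,0,0\n0,0.04,0,0\n0,0,0,0\n0,0,0,0"

```text
clock: 6.38
position: [0.2297, 0.4922, 0.2596]
ee_rot: [-0.0, -0.1, 0.995, -0.001]
contact_force: [-0.1, -1.2, 0.1]
width: 0.0001
gripper_force: 0.0
```

Run:
```python
from h import *
from rig import manip, eyes
a=eyes.get_image("scene")["img"][95:310,225:315,::-1];b=eyes.get_image("top")["img"][145:245,185:385,::-1]
a=cv2.resize(a,None,fx=2.75,fy=2.75,interpolation=2);b=cv2.resize(b,None,fx=2.5,fy=2.5,interpolation=2)
b=cv2.copyMakeBorder(b,0,a.shape[0]-b.shape[0],0,0,0)
cv2.imwrite("pics/d3.png",np.hstack([a,b]))
```

```text
(no output)
```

View pics/d3.png

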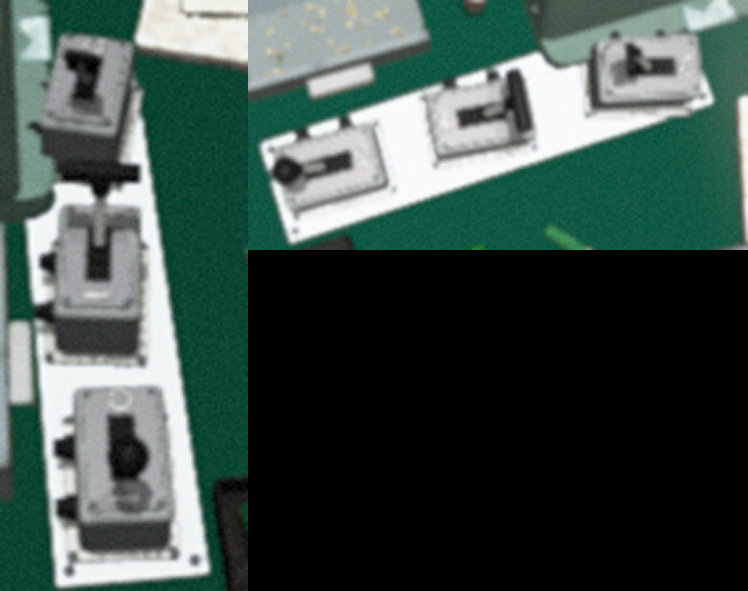

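The T-bar leans right, with its bar at (515,100) in the top crop. The ball leans left at (288,170), and the paddle is unchanged at (635,55). All three levers are as asked and the robot is clear.

```bash
python3 -c "
from rig import manip, eyes
print(manip.sign_off())"
```

```text
the job is handed in; nothing more can be done
None
```

The bench is changed over and handed in: the T-bar switch was flipped fully off first, then the ball switch fully on, the paddle switch was left on, and the robot stands clear (about 6.5 s used).

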